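Fetch the nail clipper from behind the toiletries in the tray

TASK

The nail clipper lies behind the orange tub, the green talc bottle and the brown oil bottle in the pulled-out tray of the blue chest. First stand those three on the yellow mat, leaving the clipper where it lies until all three are there; then lay the clipper in the pale green glass dish, and only after that put each of the three back upright on the very spot in the tray where it stood at the start. Tip none of the three over, do not shift the chest's comb or hairbrush, and leave everything released and still.

Things in the scene. Friction and masses are not known exactly. Their poses are not given: they have to be found in the camera images.
- chest: Translucent blue chest, fixed. Origin: centre of its pulled-out open tray, at table height; -x points to the robot. Tray 220 (x) by 260 mm (y), floor 8 mm and rim 25 mm above the table, walls 4 mm, front lip 12 mm. Toiletries stand in it at x about -50 mm, in 3 places 85 mm apart along y. From x = +109 mm the chest proper: 310 mm wide, white top 172 mm up, a mirror on it to 290 mm.
- tub: Orange plastic tub with an orange lid, round: 50 mm diameter up to 50 mm height, the lid 54 mm in diameter, 66 mm tall in all, about 0.11 kg. Origin at the centre of its underside, z up. Loose, stands in the tray.
- talc: Green plastic talc bottle of rounded rectangular section, 32 mm along its x axis by 50 mm along its y axis, 80 mm tall, plus a white cap of 26 mm diameter, 95 mm in all, about 0.12 kg. Origin at the centre of its underside, z up. Loose, stands in the tray with its x axis roughly along the chest's x.
- oil: Round dark brown hair-oil bottle with a plain white band and a black cap: 42 mm diameter up to 70 mm height, cap 28 mm diameter, 90 mm tall in all, about 0.13 kg. Origin at the centre of its underside, z up. Loose, stands in the tray.
- clipper: Steel nail clipper, 62 mm long (its x axis), 14 mm wide (y), 15 mm tall, 0.04 kg. Origin at the centre of its underside, z up. Loose, flat on the tray floor, its length roughly along the chest's y, at about chest x = 0: 5 to 20 mm behind the row of toiletries, so that fingers fit beside both its long sides only once they are gone.
- mat: Yellow plastic mat, 280 mm (its x axis) by 140 mm (y), 5 mm thick, lying fixed on the table to the left or the right of the tray. Origin at the centre of its underside. The side area for the three toiletries.
- dish: Round pale green translucent glass dish, fixed on the table on the other side of the tray from the mat: 128 mm across the rim, 24 mm tall, walls 4 mm, inner floor 5 mm above the table and about 100 mm across. Origin at the centre of its underside.
- comb: Black plastic comb, 120 mm (its x axis) by 24 mm, 5 mm thick, lying loose on the tray floor near the chest front, along the chest's y. Leave it alone. Origin at the centre of its underside.
- hairbrush: Wooden hairbrush, about 205 mm long (its x axis), 65 mm wide, 31 mm tall, lying loose bristles down on the chest's white top. Leave it alone. Origin under the middle of its length, at the underside.
Not all that is in view belongs to the job. Of the things like the tub, leave any that is purple or turquoise; of the rest the smaller one is meant.

How it is judged:
On the way, in this order (a step that is already met when the one before it is completed fails the run):
1. the tub, the talc bottle and the oil bottle all stand upright and released on the yellow mat, the clipper still where it lay in the tray (within 30 mm) (x of tub in the frame of mat between -0.135 and 0.135 m and y of tub in the frame of mat between -0.067 and 0.067 m and z of each of tub, talc, oil in the frame of mat below 0.01 m and angle between each of tub, talc, oil's own z axis and vertical below 0.15 rad and contact force between the fingers and tub below 0.1 N and x of talc in the frame of mat between -0.135 and 0.135 m and y of talc in the frame of mat between -0.067 and 0.067 m and contact force between the fingers and talc below 0.1 N and x of oil in the frame of mat between -0.135 and 0.135 m and y of oil in the frame of mat between -0.067 and 0.067 m and contact force between the fingers and oil below 0.1 N and distance of clipper from where it was at the start of the episode below 0.03 m), for 0.2 s.
2. the clipper lies released in the glass dish while the three still stand on the mat (horizontal distance between clipper and dish below 0.035 m and z of clipper in the frame of dish below 0.022 m and contact force between the fingers and clipper below 0.1 N and x of tub in the frame of mat between -0.135 and 0.135 m and y of tub in the frame of mat between -0.067 and 0.067 m and z of each of tub, talc, oil in the frame of mat below 0.01 m and angle between each of tub, talc, oil's own z axis and vertical below 0.15 rad and contact force between the fingers and tub below 0.1 N and x of talc in the frame of mat between -0.135 and 0.135 m and y of talc in the frame of mat between -0.067 and 0.067 m and contact force between the fingers and talc below 0.1 N and x of oil in the frame of mat between -0.135 and 0.135 m and y of oil in the frame of mat between -0.067 and 0.067 m and contact force between the fingers and oil below 0.1 N), for 0.2 s.
At the end, for the whole second after the job is handed in: Tub, talc and oil each stand upright within 15 mm of where they stood at the start (any yaw); the clipper lies in the glass dish, its middle within 35 mm of the dish's; comb and hairbrush are within 20 mm of where they lay; all is released and at rest (distance of each of tub, talc, oil from where it was at the start of the episode below 0.015 m and angle between each of tub, talc, oil's own z axis and vertical below 0.15 rad and linear speed of each of tub, talc, oil, clipper below 0.02 m/s and contact force between the fingers and tub below 0.1 N and contact force between the fingers and talc below 0.1 N and contact force between the fingers and oil below 0.1 N and horizontal distance between clipper and dish below 0.035 m and z of clipper in the frame of dish below 0.022 m and contact force between the fingers and clipper below 0.1 N and distance of each of comb, hairbrush from where it was at the start of the episode below 0.02 m); the robot touches nothing.
It fails at once if the tub, the talc bottle or the oil bottle is tipped over (angle between any of tub, talc, oil's own z axis and vertical above 0.7 rad).
It fails at once if the comb or the hairbrush is shifted by more than 20 mm (distance of any of comb, hairbrush from where it was at the start of the episode above 0.02 m).
It also fails if it takes over 139 s, if anything falls off the work surface, if the arm or the gripper's body presses on something with over 40 N, if the wrist force passes 120 N, or if a joint passes its speed limit or range.

ROBOT

A 6-joint arm with a two-finger parallel gripper is mounted at the origin on the work surface. World frame = base frame: x ahead of the robot, y to its left, z up, the work surface at z = 0. Lengths are in m, angles in rad, forces in N, time in s.
With the tool pointing down it reaches from about 0.4 to 0.825 m from the base axis. Payload 7 kg.
Tool frame: the origin (TCP) lies at the centre of the arm's flange, where the gripper is bolted on; the fingertips stand 178 mm ahead of it and the grasp point (between the pads) lies ahead of it (tcp_to_grasp is the z of the grasp point in the tool frame, in m); z points along the fingers, x is the direction in which the jaws open and shut, and the axes are right-handed (so a half turn about z gives the same grasp; the last joint's range is limited). The gripper opens to 88 mm and grips with 3 to 60 N. Pads are 19 mm wide; open, the fingers measure 130 mm over their backs; the gripper's body (78 mm by 193 mm) begins 47 mm behind the grasp point.
Start: joints at [-0.875, 0.359, 0.012, 0, -1.224, -0.288], TCP at [0.268, -0.62, 0.405] pointing down, gripper open.
Joint ranges: [-3.07, 3.07], [-1.43, 2.12], [-1.02, 1.25], [-3.03, 1.67], [-3.05, -0], [-3.03, 3.03]. Speed limits (rad/s): [2.39, 2.39, 3.01, 3.14, 3.14, 3.14].

INTERFACE

Orientations are given as [roll, pitch, yaw] about the fixed x, y, z axes, in that order (R = Rz(yaw) Ry(pitch) Rx(roll)).
In Python, from station import get_state, grab_frame, job_done, tcp_to_grasp gives the robot as it stands.
- The arm moves only by the tool drive_tool, never from a script. Its argument "moves" is a list of rows, each a list of 7 numbers: the shift along the tool's x, y, z in mm, then the turn, a rotation vector about the tool's x, y, z in degrees, then the closure, from -1 (fully open) to 1 (shut), so that 0 is half open. In form: [[dx, dy, dz, ax, ay, az, claw], ...]. A call has 1 to 12 rows; each row is the pose to reach, as a shift and turn from the pose commanded when the call began, along the tool's axes at that moment; what a row does not reach only later rows make up. A row lasts 1/8 s, in which the tool goes at most 62.5 mm and 10.7 degrees, less where a joint would pass 70% of its speed; a pose out of reach is approached as far as the arm can. A call with a gripper value outside its range is refused whole. The fingers move at their own pace and stop on an object; "grip_force" is the grip in N (left out, the last holds). Time passes only in rows, so rows that repeat a pose let the fingers close. It gives the time, the measured TCP pose, the force and the opening at its end, in the units of the state.
- get_state(): the state, without advancing time (a new reading comes with each control period).
- grab_frame(name): name is "side" or "top"; returns a dict with "img" (400x640x3 uint8, red, green, blue), "range_z" (400x640 float32, m along the optical axis (not along the pixel's ray), 0 where there is no reading), "fovy" (degrees; the focal length in pixels is half the picture's height over the tangent of half this angle, whatever the lens; pixels are square), "cx", "cy" (the principal point, pixels), "rvec" (rotation vector, rad) and "tvec" (3), from world to camera coordinates, as OpenCV has them. Camera axes: x right, y down, z forward; pixel columns grow to the right and rows downward; lengths in m; the calibration is good to about 2 mm. A picture is of the moment at which its call begins.
- job_done(): hands the job in, once; it reports no verdict.
The state is a dict: "t": time; "q": joint angles; "qd": joint speeds; "joint_efforts": joint torques, N m; "eef_pos": TCP position; "ee_rot": TCP orientation; "force": force on the tool from outside, world axes, zero at the start; "moment": the same for the moment, N m; "width": finger opening in m.
Only numpy, scipy, OpenCV 4.12 (cv2) and the standard library are available. Lean on these libraries where they do the work, as an engineer would, in place of code of your own. Each camera call takes 0.05 s, during which the arm holds its last target. There are 200 camera calls.

## Working session

There is one attempt and no reset: what is moved stays moved. The work goes in short steps, Python scripts to look and compute and a tool call to move; the robot and the scene stay as the last step left them, time stands still between calls to the robot, and variables do not carry over. Pictures are saved under pics/ and viewed, about 12 in all and at most 16, crops included, and the job is handed in when it is done.

Besides the shell and the picture viewer there is one more tool, called after "Call:" by a JSON object that holds its "name" and its "arguments". drive_tool: Moves the arm, as the interface text tells. Its arguments: {"type":"object","properties":{"moves":{"type":"array"},"grip_force":{"type":"number"}},"required":["moves"]}

```bash
mkdir -p pics; ls
python3 - <<'E'
from station import *
import cv2,numpy as np
print(tcp_to_grasp); s=get_state(); print(s)
for n in("side","top"):
    f=grab_frame(n); cv2.imwrite(f"pics/{n}0.png",f["img"][:,:,::-1]); np.savez(f"{n}0.npz",**f)
    R=cv2.Rodrigues(np.array(f["rvec"],float))[0]; print(n,f["fovy"],f["cx"],f["cy"],"campos",-R.T@np.array(f["tvec"]).ravel(), "fwd",R[2])
E
```

```text
pics
0.1593
{'t': 0.0, 'q': array([-8.74903967e-01,  3.59400494e-01,  1.10657453e-02, -3.88365468e-04,
       -1.22409841e+00, -2.88082557e-01]), 'qd': array([-2.59684495e-03,  7.74082075e-04,  5.45360716e-04,  2.90593376e-04,
        1.19956252e-05,  9.97417035e-04]), 'joint_efforts': array([-1.67032135e-04, -5.82702613e+01,  2.93050861e+01,  6.99724317e+00,
        6.79077086e-03, -1.48189620e-04]), 'eef_pos': array([ 0.26762261, -0.61946765,  0.40370975]), 'ee_rot': array([-3.14147760e+00, -1.67311299e-03,  1.97847377e+00]), 'force': array([0.491363  , 0.40331377, 0.11267183]), 'moment': array([0.00289759, 0.05025403, 0.00556699]), 'width': 0.0876925468701864}
side 45.000586904034655 313.09250167009736 191.3246304307092 campos [0.343437   0.75164236 0.60534914] fwd [ 0.23404219 -0.8188205  -0.52417291]
top 53.332497787536404 319.31335385857534 196.88525752410507 campos [0.46192487 0.00168152 0.86224649] fwd [ 0.10112287  0.01921794 -0.99468831]
```

View pics/top0.png

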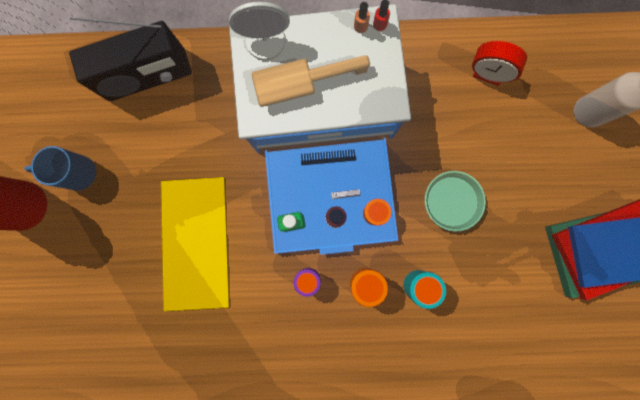

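View pics/side0.png

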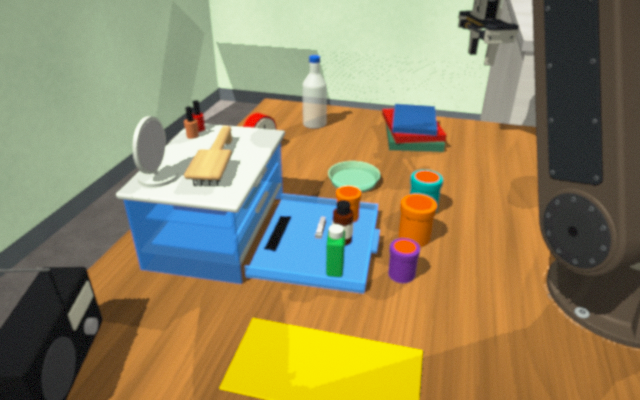

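The top view shows the tub at (377,211), talc at (290,221), oil at (336,216), the clipper at (345,194), the mat centred at (195,243) and the dish at (455,201). The purple, turquoise and big orange tubs stand in front of the tray. The side view agrees.

```bash
cat > h.py <<'E'
import cv2,numpy as np
def cam(f):
    F=200/np.tan(np.radians(float(f["fovy"]))/2); R=cv2.Rodrigues(np.array(f["rvec"],float))[0]; t=np.array(f["tvec"],float).ravel()
    return F,R,-R.T@t
def ray(f,px,z):
    F,R,c=cam(f); px=np.atleast_2d(px).astype(float)
    d=np.c_[(px[:,0]-f["cx"])/F,(px[:,1]-f["cy"])/F,np.ones(len(px))]@R
    return c+d*((z-c[2])/d[:,2])[:,None]
def cloud(f):
    F,R,c=cam(f); v,u=np.mgrid[0:400,0:640]; d=np.stack([(u-f["cx"])/F,(v-f["cy"])/F,np.ones(u.shape)],-1)@R
    return c+d*f["range_z"][...,None]
def mask(f,lo,hi,box):
    hsv=cv2.cvtColor(f["img"],cv2.COLOR_RGB2HSV); m=cv2.inRange(hsv,np.array(lo),np.array(hi))
    k=np.zeros_like(m); x0,y0,x1,y1=box; k[y0:y1,x0:x1]=m[y0:y1,x0:x1]; return k
def blob(m):
    n,l,s,c=cv2.connectedComponentsWithStats(m); i=1+np.argmax(s[1:,4]); return (l==i),c[i],s[i]
E
python3 - <<'E'
from h import *
f=dict(np.load("top0.npz")); P=cloud(f)
def rep(n,lo,hi,box,z):
    b,c,s=blob(mask(f,lo,hi,box)); h=P[b][:,2]; 
    (ec,er,ea)=cv2.minAreaRect(np.argwhere(b)[:,::-1].astype(np.float32))
    q=ray(f,cv2.boxPoints((ec,er,ea)),z)
    print(n,"px",c.round(1),s[4],"z pct",np.percentile(h,[5,50,95]).round(4),"ray",ray(f,c,z)[0].round(4),"rectc",q.mean(0)[:2].round(4),"sides",np.linalg.norm(q[1]-q[0]).round(4),np.linalg.norm(q[2]-q[1]).round(4),"ang",[np.degrees(np.arctan2(*(q[k+1]-q[k])[1::-1])).round(1) for k in(0,1)])
    return b
rep("tub",(3,150,120),(18,255,255),(350,190,400,235),.074)
rep("talc",(50,120,40),(85,255,255),(270,200,310,240),.088)
rep("talccap",(0,0,150),(179,70,255),(275,205,305,235),.103)
rep("oil",(0,0,0),(179,255,90),(320,200,352,235),.098)
rep("clip",(0,0,120),(179,110,255),(325,184,368,204),.023)
rep("mat",(22,150,100),(35,255,255),(140,160,250,330),.005)
rep("dish",(55,40,60),(90,200,255),(410,160,500,240),.024)
rep("tray",(100,120,60),(120,255,255),(255,140,405,260),.025)
rep("comb",(0,0,0),(179,255,70),(290,145,365,170),.013)
rep("bigor",(3,150,120),(18,255,255),(345,260,392,310),.09)
rep("purpl",(125,60,40),(160,255,255),(290,260,325,300),.06)
c=P[185:205,325:370,2]; print(np.round(P[194,325:370:4],3))
# top-height centroids
for n,box,z in(("tub",(350,185,405,240),.074),("oilcap",(315,195,355,235),.098),("talccap",(270,200,310,240),.103),("talcsh",(265,200,312,240),.088)):
    x0,y0,x1,y1=box; q=P[y0:y1,x0:x1].reshape(-1,3); k=abs(q[:,2]-z)<.005; q=q[k]; print(n,k.sum(),q.mean(0).round(4),"mid",((q.min(0)+q.max(0))/2).round(4),np.ptp(q,axis=0).round(3))
i=cv2.resize(f["img"][135:315,230:470,::-1],None,fx=3.3,fy=3.3,interpolation=cv2.INTER_CUBIC); cv2.imwrite("pics/crop1.png",i)
E
```

```text
tub px [377.1 211.9] 543 z pct [0.0705 0.0737 0.0759] ray [ 0.5089 -0.0964  0.074 ] rectc [ 0.5088 -0.0962] sides 0.0507 0.05 ang [np.float64(-46.8), np.float64(-137.3)]
talc px [291.4 221.9] 226 z pct [0.0693 0.0864 0.0891] ray [0.4934 0.0722 0.088 ] rectc [0.4942 0.0742] sides 0.0501 0.0313 ang [np.float64(-80.3), np.float64(-170.0)]
talccap px [288.7 220.7] 146 z pct [0.0888 0.1023 0.1046] ray [0.4952 0.076  0.103 ] rectc [0.4956 0.0764] sides 0.0242 0.0244 ang [np.float64(-46.4), np.float64(-136.4)]
oil px [336.1 216.3] 276 z pct [0.0758 0.096  0.0989] ray [ 0.5013 -0.0148  0.098 ] rectc [ 0.5014 -0.014 ] sides 0.0367 0.0353 ang [np.float64(-46.6), np.float64(-136.9)]
clip px [344.8 193.6] 187 z pct [0.0096 0.0204 0.0238] ray [ 0.5526 -0.0362  0.023 ] rectc [ 0.5524 -0.0368] sides 0.0608 0.0141 ang [np.float64(-85.1), np.float64(-175.6)]
mat px [194.1 244.2] 8498 z pct [0.0021 0.0047 0.0072] ray [0.4546 0.2906 0.005 ] rectc [0.4577 0.2906] sides 0.145 0.2835 ang [np.float64(-90.3), np.float64(-178.7)]
dish px [454.8 201.4] 2749 z pct [0.0023 0.0053 0.0233] ray [ 0.5292 -0.2661  0
[... 709 characters left out ...]
0.3756 0.0463] sides 0.0518 0.0527 ang [np.float64(-91.5), np.float64(178.4)]
[[ 0.555  0.006  0.004]
 [ 0.555 -0.003  0.006]
 [ 0.553 -0.011  0.018]
 [ 0.552 -0.02   0.022]
 [ 0.552 -0.028  0.024]
 [ 0.552 -0.037  0.021]
 [ 0.552 -0.045  0.02 ]
 [ 0.551 -0.054  0.022]
 [ 0.552 -0.062  0.017]
 [ 0.552 -0.072  0.008]
 [ 0.552 -0.08   0.007]
 [ 0.552 -0.089  0.009]]
tub 572 [ 0.5103 -0.0977  0.0736] mid [ 0.5108 -0.0984  0.0735] [0.052 0.052 0.008]
oilcap 161 [ 0.503  -0.0146  0.0974] mid [ 0.5029 -0.0146  0.0974] [0.025 0.027 0.007]
talccap 138 [0.4959 0.0754 0.1023] mid [0.4957 0.0756 0.1025] [0.025 0.023 0.008]
talcsh 237 [0.4951 0.0747 0.0868] mid [0.4954 0.0754 0.088 ] [0.035 0.051 0.01 ]
```

View pics/crop1.png

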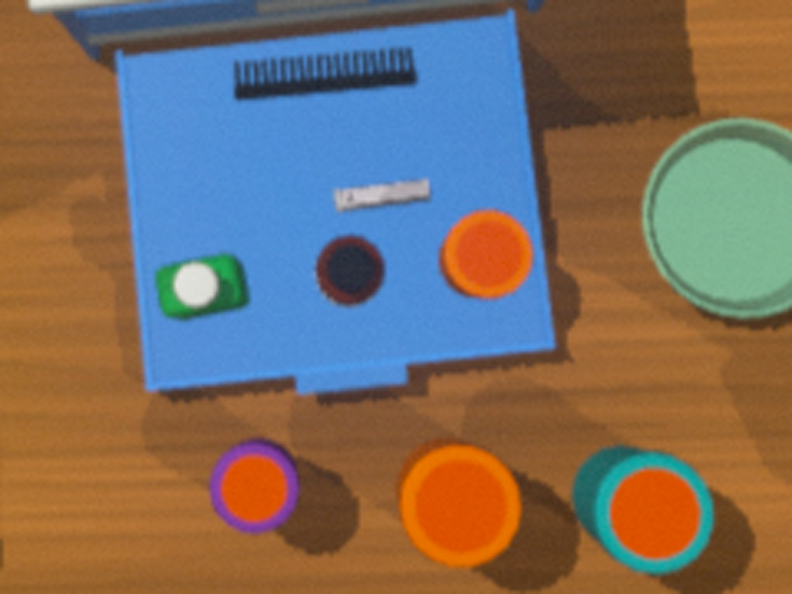

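The crop confirms the positions: talc (0.4955, 0.0755), oil (0.5025, -0.0145), tub (0.510, -0.097), clipper (0.552, -0.037), with the chest yaw at about 4–5°. Depth-measured heights match the given sizes within 2 mm. The plan is jaws along chest x (tool yaw 185°), moving talc, then oil, then tub.

```bash
cat > d.py <<'E'
# shift (mm, tool axes at the present pose) and turn to world targets; args: x,y,z(grasp) ...
import sys,numpy as np
from scipy.spatial.transform import Rotation as Ro
from station import get_state,tcp_to_grasp
s=get_state(); R=Ro.from_euler('xyz',s["ee_rot"]); yaw=np.radians(185)
g=s["eef_pos"]+R.apply([0,0,tcp_to_grasp])
print("t",s["t"],"grasp",g.round(4),"rpy",np.degrees(s["ee_rot"]).round(2),"w",round(s["width"],4),"F",s["force"].round(1),"q",s["q"].round(2))
T=Ro.from_euler('xyz',[np.pi,0,yaw])
for a in sys.argv[1:]:
    p=np.array([float(v) for v in a.split(",")])-[0,0,-tcp_to_grasp]
    p=np.array([float(v) for v in a.split(",")])+[0,0,tcp_to_grasp]
    print(a,(R.inv().apply(p-s["eef_pos"])*1000).round(1),"turn",np.degrees((R.inv()*T).as_rotvec()).round(1))
E
sed -i '/-\[0,0,-tcp/d' d.py
python3 d.py .4955,.0755,.2
```

```text
t 0.1 grasp [ 0.2675 -0.6193  0.2445] rpy [-1.7999e+02 -9.0000e-02  1.1336e+02] w 0.0874 F [ 0.4  0.5 -0.4] q [-0.87  0.36  0.01 -0.   -1.22 -0.29]
.4955,.0755,.2 [547.6 484.8  45.3] turn [  0.   -0.1 -71.6]
```

Call:
{"name": "drive_tool", "arguments": {"moves": [[45, 40, 0, 0, 0, -6, -0.6], [90, 80, 0, 0, 0, -12, -0.6], [140, 124, 0, 0, 0, -18, -0.6], [185, 164, 0, 0, 0, -24, -0.6], [230, 204, 0, 0, 0, -30, -0.6], [275, 244, 0, 0, 0, -36, -0.6], [320, 283, 0, 0, 0, -42, -0.6], [365, 323, 5, 0, 0, -48, -0.6], [410, 363, 15, 0, 0, -54, -0.6], [455, 403, 25, 0, 0, -60, -0.6], [500, 443, 35, 0, 0, -66, -0.6], [547.6, 484.8, 45, 0, 0, -71.6, -0.6]], "grip_force": 15}}

```text
t: 1.6
eef_pos: [0.4951, 0.0758, 0.3597]
ee_rot: [3.142, 0.0, -3.051]
force: [1.5, -1.3, 0.7]
width: 0.07
```

```bash
python3 d.py .4955,.0755,.2 .4955,.0755,.068
python3 - <<'E'
from station import *
import cv2
f=grab_frame("side"); cv2.imwrite("pics/s1.png",f["img"][:,:,::-1])
E
```

```text
t 1.6 grasp [0.4951 0.0758 0.2004] rpy [ 1.7999e+02  1.0000e-02 -1.7482e+02] w 0.07 F [ 1.5 -1.3  0.7] q [ 0.54  0.11 -0.43  0.   -1.03 -0.45]
.4955,.0755,.2 [-0.4 -0.3  0.4] turn [0.  0.  0.2]
.4955,.0755,.068 [ -0.4  -0.3 132.4] turn [0.  0.  0.2]
```

View pics/s1.png

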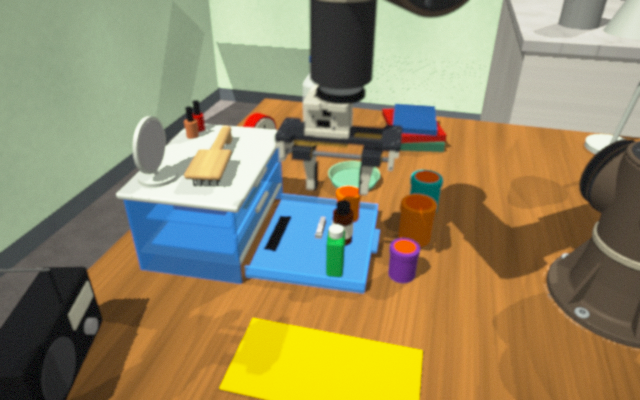

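The gripper hangs centred over the talc (cap at (337,232)), with the jaws along chest x.

Call:
{"name": "drive_tool", "arguments": {"moves": [[0, 0, 40, 0, 0, 0, -0.6], [0, 0, 80, 0, 0, 0, -0.6], [0, 0, 110, 0, 0, 0, -0.6], [0, 0, 132, 0, 0, 0, -0.6], [0, 0, 132, 0, 0, 0, -0.6], [0, 0, 132, 0, 0, 0, 0.9], [0, 0, 132, 0, 0, 0, 0.9], [0, 0, 132, 0, 0, 0, 0.9], [0, 0, 132, 0, 0, 0, 0.9], [0, 0, 122, 0, 0, 0, 0.9], [0, 0, 102, 0, 0, 0, 0.9], [0, 0, 77, 0, 0, 0, 0.9]]}}

```text
t: 3.15
eef_pos: [0.4949, 0.0737, 0.2837]
ee_rot: [-3.141, -0.001, -3.055]
force: [-0.1, 0.1, -2.0]
width: 0.0325
```

```bash
python3 d.py .36,.29,.123 .36,.29,.066
```

```text
t 3.15 grasp [0.4947 0.0736 0.1244] rpy [-1.7998e+02 -5.0000e-02 -1.7504e+02] w 0.0325 F [-0.1  0.1 -2. ] q [ 0.54  0.19 -0.53 -0.   -0.85 -0.45]
.36,.29,.123 [115.6 227.2   1.4] turn [-0. -0. -0.]
.36,.29,.066 [115.6 227.2  58.4] turn [-0. -0. -0.]
```

Call:
{"name": "drive_tool", "arguments": {"moves": [[12, 22, 0, 0, 0, 0, 0.9], [30, 58, 0, 0, 0, 0, 0.9], [48, 96, 0, 0, 0, 0, 0.9], [67, 134, 0, 0, 0, 0, 0.9], [86, 170, 0, 0, 0, 0, 0.9], [104, 204, 0, 0, 0, 0, 0.9], [115, 227, 0, 0, 0, 0, 0.9], [115, 227, 20, 0, 0, 0, 0.9], [115, 227, 40, 0, 0, 0, 0.9], [115, 227, 52, 0, 0, 0, 0.9], [115, 227, 58, 0, 0, 0, 0.9], [115, 227, 58, 0, 0, 0, 0.9]]}}

```text
t: 4.65
eef_pos: [0.3611, 0.2902, 0.2253]
ee_rot: [3.141, 0.0, -3.055]
force: [0.7, 0.0, -0.4]
width: 0.0319
```

```bash
python3 d.py .36,.29,.066
```

```text
t 4.65 grasp [0.3611 0.2902 0.066 ] rpy [ 1.7999e+02  2.0000e-02 -1.7503e+02] w 0.0319 F [ 0.7  0.  -0.4] q [ 1.1   0.22 -0.67  0.   -0.68 -1.02]
.36,.29,.066 [ 1.1 -0.1 -0. ] turn [ 0.  0. -0.]
```

Call:
{"name": "drive_tool", "arguments": {"moves": [[0, 0, 1.5, 0, 0, 0, 0.9], [0, 0, 1.5, 0, 0, 0, -0.4], [0, 0, 1.5, 0, 0, 0, -0.4], [0, 0, 1.5, 0, 0, 0, -0.4], [0, 0, -25, 0, 0, 0, -0.4], [0, 0, -65, 0, 0, 0, -0.4], [0, 0, -105, 0, 0, 0, -0.4], [-18, -50, -110, 0, 0, 0, -0.6], [-38, -105, -110, 0, 0, 0, -0.6], [-58, -160, -110, 0, 0, 0, -0.6], [-78, -215, -110, 0, 0, 0, -0.6], [-98, -270, -110, 0, 0, 0, -0.6]]}}

```text
t: 6.15
eef_pos: [0.4823, 0.0277, 0.3352]
ee_rot: [3.141, 0.001, -3.055]
force: [0.5, 0.5, 1.0]
width: 0.0701
```

```bash
python3 d.py .5025,-.0145,.063
python3 - <<'E'
from station import *
import cv2
f=grab_frame("side"); cv2.imwrite("pics/s2.png",f["img"][:,:,::-1])
E
```

```text
t 6.15 grasp [0.4824 0.0277 0.1759] rpy [ 1.7999e+02  4.0000e-02 -1.7502e+02] w 0.0701 F [0.5 0.5 1. ] q [ 0.47  0.1  -0.5   0.   -0.97 -0.38]
.5025,-.0145,.063 [-16.4 -43.8 112.9] turn [ 0.  0. -0.]
```

View pics/s2.png

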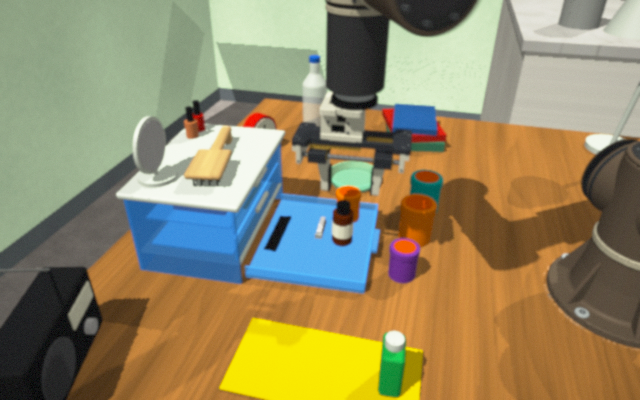

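The talc stands upright on the mat at (393,365). Next is the oil.

Call:
{"name": "drive_tool", "arguments": {"moves": [[-16, -43, 0, 0, 0, 0, -0.6], [-16, -43, 40, 0, 0, 0, -0.6], [-16, -43, 75, 0, 0, 0, -0.6], [-16, -43, 100, 0, 0, 0, -0.6], [-16, -43, 113, 0, 0, 0, -0.6], [-16, -43, 113, 0, 0, 0, 0.9], [-16, -43, 113, 0, 0, 0, 0.9], [-16, -43, 113, 0, 0, 0, 0.9], [-16, -43, 113, 0, 0, 0, 0.9], [-16, -43, 103, 0, 0, 0, 0.9], [-16, -43, 80, 0, 0, 0, 0.9], [-16, -43, 55, 0, 0, 0, 0.9]]}}

```text
t: 7.7
eef_pos: [0.5012, -0.0121, 0.2808]
ee_rot: [-3.141, -0.001, -3.055]
force: [0.3, -0.5, -1.7]
width: 0.0418
```

```bash
python3 d.py .46,.29,.061
```

```text
t 7.7 grasp [ 0.5011 -0.0121  0.1215] rpy [-1.7999e+02 -5.0000e-02 -1.7504e+02] w 0.0418 F [ 0.3 -0.5 -1.7] q [ 0.37  0.2  -0.53 -0.   -0.84 -0.28]
.46,.29,.061 [ 14.9 304.5  60.5] turn [-0. -0. -0.]
```

Call:
{"name": "drive_tool", "arguments": {"moves": [[1, 20, 0, 0, 0, 0, 0.9], [3, 60, 0, 0, 0, 0, 0.9], [5, 105, 0, 0, 0, 0, 0.9], [7, 150, 0, 0, 0, 0, 0.9], [10, 195, 0, 0, 0, 0, 0.9], [12, 240, 0, 0, 0, 0, 0.9], [14, 280, 0, 0, 0, 0, 0.9], [15, 304, 0, 0, 0, 0, 0.9], [15, 304, 25, 0, 0, 0, 0.9], [15, 304, 45, 0, 0, 0, 0.9], [15, 304, 58, 0, 0, 0, 0.9], [15, 304, 60, 0, 0, 0, 0.9]]}}

```text
t: 9.2
eef_pos: [0.4603, 0.2893, 0.2197]
ee_rot: [-3.141, -0.001, -3.055]
force: [-3.9, -1.4, 7.4]
width: 0.0416
```

```bash
python3 d.py .46,.29,.061 .51,-.097,.17
```

```text
t 9.2 grasp [0.4602 0.2891 0.0604] rpy [-1.7995e+02 -4.0000e-02 -1.7505e+02] w 0.0416 F [-3.9 -1.4  7.4] q [ 0.92  0.34 -0.5   0.   -0.73 -0.84]
.46,.29,.061 [ 0.2  0.7 -0.6] turn [-0.1 -0.  -0.1]
.51,-.097,.17 [ -16.1 -389.2 -109.3] turn [-0.1 -0.  -0.1]
```

Call:
{"name": "drive_tool", "arguments": {"moves": [[0, 0, -0.5, 0, 0, 0, -0.4], [0, 0, -0.5, 0, 0, 0, -0.4], [0, 0, -0.5, 0, 0, 0, -0.4], [0, 0, -25, 0, 0, 0, -0.4], [0, 0, -65, 0, 0, 0, -0.4], [0, 0, -108, 0, 0, 0, -0.8], [-2, -50, -109, 0, 0, 0, -0.8], [-5, -112, -109, 0, 0, 0, -0.8], [-8, -174, -109, 0, 0, 0, -0.8], [-10, -236, -109, 0, 0, 0, -0.8], [-13, -298, -109, 0, 0, 0, -0.8], [-15, -350, -109, 0, 0, 0, -0.8]]}}

```text
t: 10.7
eef_pos: [0.5054, -0.06, 0.3295]
ee_rot: [3.141, 0.001, -3.055]
force: [0.2, -0.0, -0.5]
width: 0.0789
```

```bash
python3 d.py .51,-.097,.066
python3 - <<'E'
from station import *
import cv2
f=grab_frame("side"); cv2.imwrite("pics/s3.png",f["img"][:,:,::-1])
E
```

```text
t 10.7 grasp [ 0.5056 -0.0599  0.1702] rpy [ 1.7999e+02  7.0000e-02 -1.7505e+02] w 0.0789 F [ 0.2 -0.  -0.5] q [ 0.27  0.15 -0.46  0.   -0.96 -0.18]
.51,-.097,.066 [ -1.3 -37.3 104.2] turn [ 0.   0.1 -0.1]
```

View pics/s3.png

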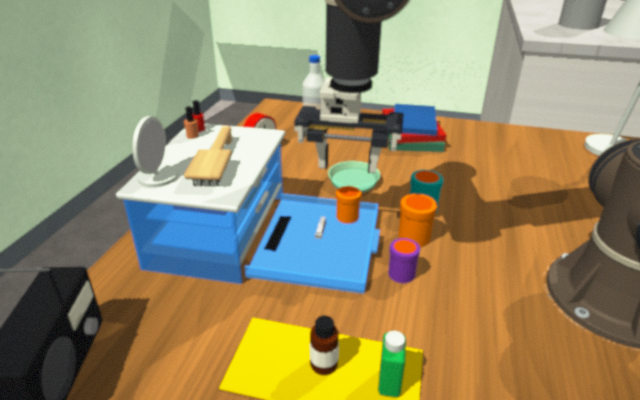

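The oil (323,350) and talc (393,365) both stand on the mat. Now the tub.

Call:
{"name": "drive_tool", "arguments": {"moves": [[-1.5, -37, 0, 0, 0, 0, -0.8], [-1.5, -37, 35, 0, 0, 0, -0.8], [-1.5, -37, 70, 0, 0, 0, -0.8], [-1.5, -37, 95, 0, 0, 0, -0.8], [-1.5, -37, 104, 0, 0, 0, -0.8], [-1.5, -37, 104, 0, 0, 0, 0.8], [-1.5, -37, 104, 0, 0, 0, 0.8], [-1.5, -37, 104, 0, 0, 0, 0.8], [-1.5, -37, 104, 0, 0, 0, 0.8], [-1.5, -37, 94, 0, 0, 0, 0.8], [-1.5, -37, 70, 0, 0, 0, 0.8], [-1.5, -37, 45, 0, 0, 0, 0.8]]}}

```text
t: 12.25
eef_pos: [0.51, -0.0946, 0.2849]
ee_rot: [-3.142, -0.001, -3.055]
force: [-0.2, 0.2, -1.8]
width: 0.0538
```

```bash
python3 d.py .56,.29,.064
```

```text
t 12.25 grasp [ 0.5099 -0.0946  0.1256] rpy [-1.8000e+02 -3.0000e-02 -1.7504e+02] w 0.0538 F [-0.2  0.2 -1.8] q [ 0.2   0.22 -0.49 -0.   -0.86 -0.11]
.56,.29,.064 [-83.1 378.8  61.5] turn [-0. -0. -0.]
```

Call:
{"name": "drive_tool", "arguments": {"moves": [[-4, 20, 0, 0, 0, 0, 0.8], [-14, 65, 0, 0, 0, 0, 0.8], [-24, 110, 0, 0, 0, 0, 0.8], [-34, 155, 0, 0, 0, 0, 0.8], [-44, 200, 0, 0, 0, 0, 0.8], [-54, 245, 0, 0, 0, 0, 0.8], [-64, 290, 0, 0, 0, 0, 0.8], [-74, 335, 0, 0, 0, 0, 0.8], [-83, 378, 0, 0, 0, 0, 0.8], [-83, 378, 25, 0, 0, 0, 0.8], [-83, 378, 48, 0, 0, 0, 0.8], [-83, 378, 61, 0, 0, 0, 0.8]]}}

```text
t: 13.75
eef_pos: [0.5597, 0.2891, 0.2221]
ee_rot: [-3.141, -0.002, -3.055]
force: [-10.7, -1.2, 20.4]
width: 0.0537
```

```bash
python3 d.py .56,.29,.064
```

```text
t 13.75 grasp [0.5595 0.2889 0.0628] rpy [-1.7994e+02 -9.0000e-02 -1.7503e+02] w 0.0537 F [-10.7  -1.2  20.4] q [ 0.79  0.45 -0.3  -0.   -0.82 -0.7 ]
.56,.29,.064 [-0.3  0.9 -1.3] turn [-0.1 -0.1 -0. ]
```

Call:
{"name": "drive_tool", "arguments": {"moves": [[0, 0, -1.5, 0, 0, 0, 0.8], [0, 0, -1.5, 0, 0, 0, -0.6], [0, 0, -1.5, 0, 0, 0, -0.6], [0, 0, -1.5, 0, 0, 0, -0.6], [0, 0, -25, 0, 0, 0, -0.6], [0, 0, -65, 0, 0, 0, -0.6], [0, 0, -110, 0, 0, 0, -0.6], [0, 0, -130, 0, 0, 0, -0.5], [0, 0, -130, 0, 0, 0, -0.5]]}}

```text
t: 14.88
eef_pos: [0.5604, 0.2894, 0.3553]
ee_rot: [3.139, 0.003, -3.055]
force: [-0.4, -0.3, -0.7]
width: 0.0658
```

```bash
cat > look.py <<'E'
import sys
from station import *
from h import *
n=sys.argv[1]; f=grab_frame("top"); cv2.imwrite(f"pics/t{n}.png",f["img"][:,:,::-1]); P=cloud(f); np.savez(f"t{n}.npz",**f)
try:
    b,c,s=blob(mask(f,(0,0,120),(179,110,255),(325,184,368,204))); r=cv2.minAreaRect(np.argwhere(b)[:,::-1].astype(np.float32)); q=ray(f,cv2.boxPoints(r),.023)
    print("clip",q.mean(0).round(4),[np.linalg.norm(q[i+1]-q[i]).round(4) for i in(0,1)],[np.degrees(np.arctan2(*(q[k+1]-q[k])[1::-1])).round(1) for k in(0,1)])
except Exception as e: print(e)
q=P.reshape(-1,3)
# chest front edge: white top z~.172
k=(abs(q[:,2]-.172)<.006)&(q[:,0]<.8)&(abs(q[:,1])<.12); w=q[k]
for y in(-.1,-.05,0,.05,.1):
    v=w[abs(w[:,1]-y)<.004]; print("top edge y",y,np.sort(v[:,0])[:3].round(4) if len(v) else None)
E
python3 look.py 1; python3 d.py .5524,-.0366,.15 .5524,-.0366,.03
python3 - <<'E'
from station import *
import cv2
f=grab_frame("side"); cv2.imwrite("pics/s4.png",f["img"][:,:,::-1])
E
```

```text
clip [ 0.5525 -0.0374  0.023 ] [np.float64(0.062), np.float64(0.0139)] [np.float64(-85.1), np.float64(-175.6)]
top edge y -0.1 [0.6613 0.6614 0.6622]
top edge y -0.05 [0.6578 0.6579 0.658 ]
top edge y 0 [0.6542 0.6542 0.6543]
top edge y 0.05 [0.6499 0.6503 0.6512]
top edge y 0.1 [0.6464 0.6466 0.6466]
t 14.925 grasp [0.5602 0.2894 0.1943] rpy [ 1.7993e+02  7.0000e-02 -1.7505e+02] w 0.0658 F [-0.1 -0.6 -0.9] q [ 0.79  0.32 -0.16 -0.   -1.08 -0.7 ]
.5524,-.0366,.15 [  35.8 -323.9   43.8] turn [ 0.1  0.1 -0. ]
.5524,-.0366,.03 [  36.  -324.1  163.8] turn [ 0.1  0.1 -0. ]
```

View pics/s4.png

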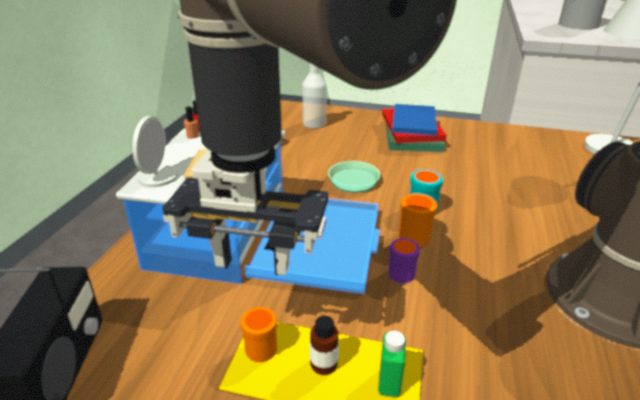

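View pics/t1.png

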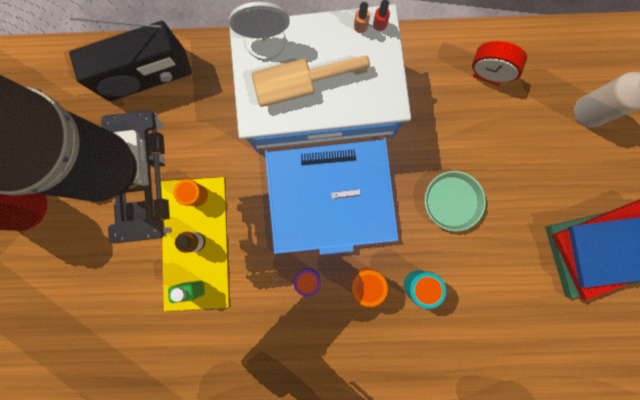

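All three stand on the mat, and the clipper is unchanged at (0.5525, -0.0374). The chest front edge is at x≈0.657 there, which leaves about 7 mm for the gripper body, so I'll bias 2 mm toward the robot.

Call:
{"name": "drive_tool", "arguments": {"moves": [[5, -45, 0, 0, 0, 0, 0], [12, -100, 0, 0, 0, 0, 0], [19, -155, 0, 0, 0, 0, 0], [25, -210, 10, 0, 0, 0, 0], [31, -265, 25, 0, 0, 0, 0], [36, -310, 40, 0, 0, 0, 0], [38, -324.5, 44, 0, 0, 0, 0], [38, -324.5, 44, 0, 0, 0, 0], [38, -324.5, 44, 0, 0, 0, 0]], "grip_force": 15}}

```text
t: 16.1
eef_pos: [0.5507, -0.0366, 0.3089]
ee_rot: [-3.142, 0.0, -3.054]
force: [0.6, 0.2, 0.1]
width: 0.0439
```

```bash
python3 d.py .5505,-.0374,.030
python3 - <<'E'
from station import *
import cv2
f=grab_frame("side"); cv2.imwrite("pics/s5.png",cv2.resize(f["img"][60:320,200:460,::-1],None,fx=2.2,fy=2.2))
E
```

```text
t 16.1 grasp [ 0.5507 -0.0366  0.1496] rpy [-180.    0. -175.] w 0.0439 F [0.6 0.2 0.1] q [ 0.29  0.24 -0.39  0.   -0.94 -0.2 ]
.5505,-.0374,.030 [  0.2  -0.8 119.6] turn [-0.  0. -0.]
```

View pics/s5.png

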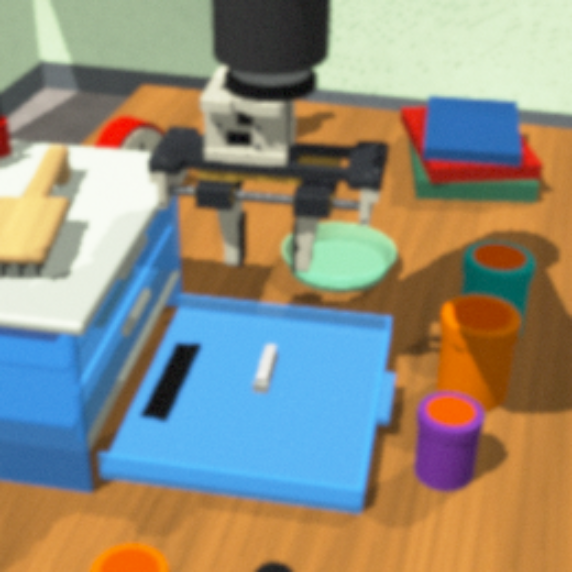

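The gripper is above the clipper (265,365 in the crop). The chest front carries a light patch, possibly a handle, so I'll check its protrusion.

Run:
```python
from h import *
f=dict(np.load("t1.npz")); q=cloud(f).reshape(-1,3)
for y in(-.13,-.1,-.07,-.035,0,.03,.06):
    print(y,[(z,q[(abs(q[:,1]-y)<.008)&(abs(q[:,2]-z)<.012)&(q[:,0]>.62)&(q[:,0]<.75)][:,0].min(initial=9).round(4)) for z in(.06,.09,.12,.145,.165)])
```

```text
-0.13 [(0.06, np.float64(0.6768)), (0.09, np.float64(0.6773)), (0.12, np.float64(0.6775)), (0.145, np.float64(9.0)), (0.165, np.float64(0.6636))]
-0.1 [(0.06, np.float64(0.6728)), (0.09, np.float64(0.6749)), (0.12, np.float64(0.6757)), (0.145, np.float64(9.0)), (0.165, np.float64(0.6613))]
-0.07 [(0.06, np.float64(0.6728)), (0.09, np.float64(0.6723)), (0.12, np.float64(0.6731)), (0.145, np.float64(9.0)), (0.165, np.float64(0.6588))]
-0.035 [(0.06, np.float64(0.6702)), (0.09, np.float64(0.6635)), (0.12, np.float64(0.6704)), (0.145, np.float64(9.0)), (0.165, np.float64(0.656))]
0 [(0.06, np.float64(0.6683)), (0.09, np.float64(0.6608)), (0.12, np.float64(0.6679)), (0.145, np.float64(9.0)), (0.165, np.float64(0.6537))]
0.03 [(0.06, np.float64(0.6656)), (0.09, np.float64(0.6585)), (0.12, np.float64(0.6663)), (0.145, np.float64(9.0)), (0.165, np.float64(0.6513))]
0.06 [(0.06, np.float64(0.6629)), (0.09, np.float64(0.6629)), (0.12, np.float64(0.6632)), (0.145, np.float64(9.0)), (0.165, np.float64(0.6484))]
```

Call:
{"name": "drive_tool", "arguments": {"moves": [[0, -0.8, 30, 0, 0, 0, 0], [0, -0.8, 60, 0, 0, 0, 0], [0, -0.8, 85, 0, 0, 0, 0], [0, -0.8, 105, 0, 0, 0, 0], [0, -0.8, 115, 0, 0, 0, 0], [0, -0.8, 119, 0, 0, 0, 0], [0, -0.8, 119, 0, 0, 0, 0]]}}

```text
t: 17.02
eef_pos: [0.5507, -0.0378, 0.1903]
ee_rot: [3.142, 0.001, -3.054]
force: [0.3, 0.5, 0.7]
width: 0.0437
```

```bash
python3 d.py .529,-.2655,.075 .5505,-.0374,.03
```

```text
t 17.025 grasp [ 0.5508 -0.0378  0.031 ] rpy [ 1.80e+02  3.00e-02 -1.75e+02] w 0.0437 F [0.3 0.5 0.7] q [ 0.29  0.39 -0.51  0.   -0.67 -0.2 ]
.529,-.2655,.075 [  41.5 -225.   -44. ] turn [ 0.  0. -0.]
.5505,-.0374,.03 [0.2 0.4 1. ] turn [ 0.  0. -0.]
```

Call:
{"name": "drive_tool", "arguments": {"moves": [[0, 0, 1, 0, 0, 0, 0.4], [0, 0, 1, 0, 0, 0, 1], [0, 0, 1, 0, 0, 0, 1], [0, 0, 1, 0, 0, 0, 1], [0, 0, 1, 0, 0, 0, 1], [0, 0, -10, 0, 0, 0, 1], [0, 0, -30, 0, 0, 0, 1], [0, 0, -55, 0, 0, 0, 1], [0, 0, -60, 0, 0, 0, 1]]}}

```text
t: 18.15
eef_pos: [0.551, -0.038, 0.252]
ee_rot: [3.141, 0.003, -3.055]
force: [0.4, -0.5, -0.7]
width: 0.0128
```

```bash
python3 d.py .529,-.2655,.09 .529,-.2655,.029
python3 - <<'E'
from station import *
import cv2
f=grab_frame("side"); cv2.imwrite("pics/s6.png",cv2.resize(f["img"][60:320,200:460,::-1],None,fx=2.2,fy=2.2))
E
```

```text
t 18.15 grasp [ 0.5515 -0.0379  0.0927] rpy [ 179.97    0.19 -175.02] w 0.0128 F [ 0.4 -0.5 -0.7] q [ 0.29  0.31 -0.46  0.   -0.8  -0.2 ]
.529,-.2655,.09 [  41.6 -224.7    2.5] turn [ 0.   0.2 -0. ]
.529,-.2655,.029 [  41.9 -224.8   63.5] turn [ 0.   0.2 -0. ]
```

View pics/s6.png

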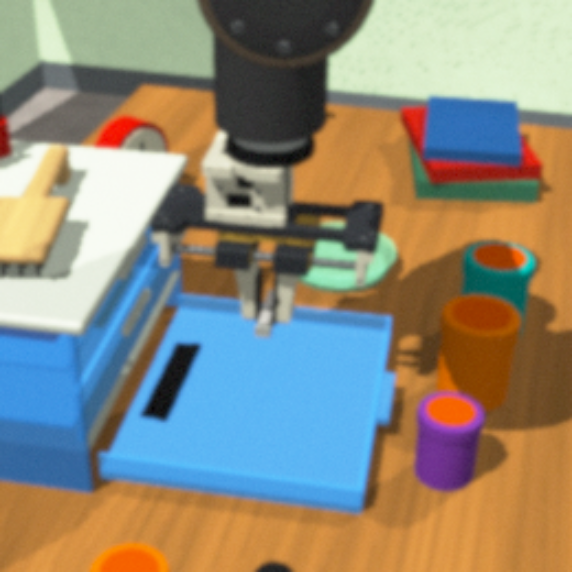

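The clipper is held and clear of the tray. On to the dish.

Call:
{"name": "drive_tool", "arguments": {"moves": [[5, -25, 0, 0, 0, 0, 1], [14, -75, 0, 0, 0, 0, 1], [24, -125, 0, 0, 0, 0, 1], [33, -175, 0, 0, 0, 0, 1], [40, -215, 0, 0, 0, 0, 1], [42, -225, 0, 0, 0, 0, 1], [42, -225, 20, 0, 0, 0, 1], [42, -225, 40, 0, 0, 0, 1], [42, -225, 55, 0, 0, 0, 1], [42, -225, 62, 0, 0, 0, 1], [42, -225, 63.5, 0, 0, 0, 1], [42, -225, 63.5, 0, 0, 0, 1]]}}

```text
t: 19.7
eef_pos: [0.5283, -0.2659, 0.1868]
ee_rot: [-3.141, 0.001, -3.055]
force: [-0.2, 0.2, -0.2]
width: 0.0125
```

Call:
{"name": "drive_tool", "arguments": {"moves": [[0, 0, 0, 0, 0, 0, 0.6], [0, 0, 0, 0, 0, 0, 0.4], [0, 0, 0, 0, 0, 0, 0.3], [0, 0, -15, 0, 0, 0, 0.3], [0, 0, -45, 0, 0, 0, 0.3], [0, 0, -90, 0, 0, 0, 0], [0, 0, -140, 0, 0, 0, -0.6], [0, 40, -170, 0, 0, 0, -0.7], [0, 100, -170, 0, 0, 0, -0.7], [0, 160, -170, 0, 0, 0, -0.7], [0, 220, -170, 0, 0, 0, -0.7], [0, 280, -170, 0, 0, 0, -0.7]]}}

```text
t: 21.2
eef_pos: [0.5032, 0.0147, 0.3579]
ee_rot: [3.141, 0.002, -3.055]
force: [1.2, 0.7, 0.7]
width: 0.0744
```

```bash
python3 look.py 2 >/dev/null; python3 d.py .5597,.2891,.18 .5597,.2891,.064
python3 - <<'E'
from h import *
f=dict(np.load("t2.npz")); P=cloud(f)
m=mask(f,(0,0,120),(179,60,255),(415,165,495,235)); b,c,s=blob(m); print(c,s[4],ray(f,c,.02),P[b].mean(0).round(4))
cv2.imwrite("pics/c2.png",cv2.resize(f["img"][130:320,140:500,::-1],None,fx=2.2,fy=2.2))
E
```

```text
t 21.25 grasp [0.5036 0.0199 0.1988] rpy [ 179.9     0.18 -174.89] w 0.0745 F [-0.7  4.1  0.2] q [ 0.43  0.11 -0.43 -0.   -1.03 -0.34]
.5597,.2891,.18 [-80.3 263.4  19.5] turn [0.1 0.2 0.1]
.5597,.2891,.064 [-79.9 263.2 135.5] turn [0.1 0.2 0.1]
[451.63513514 179.48310811] 296 [[ 0.57628825 -0.26352198  0.02      ]] [ 0.5762 -0.2633  0.0205]
```

View pics/c2.png

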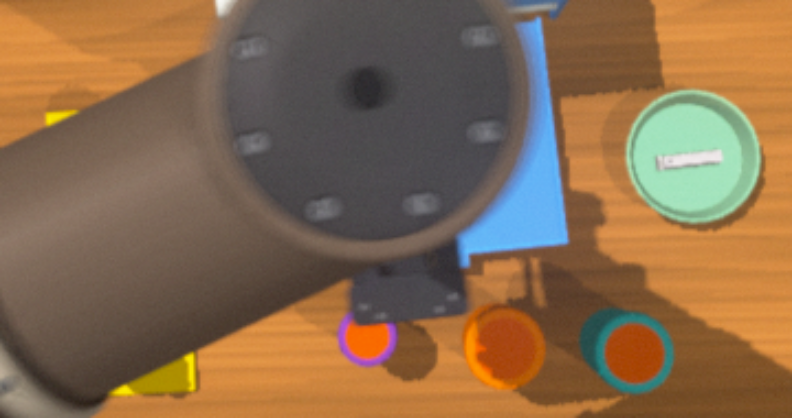

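The clipper lies in the dish near its middle: (690,160) in the crop, with the dish centre at about (693,157). Now the tub goes back.

Call:
{"name": "drive_tool", "arguments": {"moves": [[-15, 50, 0, 0, 0, 0, -0.65], [-32, 105, 0, 0, 0, 0, -0.65], [-49, 160, 0, 0, 0, 0, -0.65], [-65, 215, 0, 0, 0, 0, -0.65], [-78, 255, 0, 0, 0, 0, -0.65], [-80, 262, 20, 0, 0, 0, -0.65], [-80, 262, 40, 0, 0, 0, -0.65], [-80, 262, 40, 0, 0, 0, -0.65]]}}

```text
t: 22.25
eef_pos: [0.5604, 0.2807, 0.3158]
ee_rot: [-3.14, -0.002, -3.055]
force: [0.2, 0.2, 0.3]
width: 0.0723
```

```bash
python3 d.py .5597,.2891,.0645
```

```text
t 22.25 grasp [0.5601 0.2805 0.1565] rpy [-1.7992e+02 -1.2000e-01 -1.7503e+02] w 0.0723 F [0.2 0.2 0.3] q [ 0.78  0.35 -0.22 -0.   -1.01 -0.69]
.5597,.2891,.0645 [-0.2  8.5 92. ] turn [-0.1 -0.1 -0. ]
```

Call:
{"name": "drive_tool", "arguments": {"moves": [[0, 8.5, 20, 0, 0, 0, -0.65], [0, 8.5, 50, 0, 0, 0, -0.65], [0, 8.5, 80, 0, 0, 0, -0.65], [0, 8.5, 92, 0, 0, 0, -0.65], [0, 8.5, 92, 0, 0, 0, 0.8], [0, 8.5, 92, 0, 0, 0, 0.8], [0, 8.5, 92, 0, 0, 0, 0.8], [0, 8.5, 92, 0, 0, 0, 0.8], [0, 8.5, 82, 0, 0, 0, 0.8], [0, 8.5, 60, 0, 0, 0, 0.8], [0, 8.5, 35, 0, 0, 0, 0.8], [0, 8.5, 32, 0, 0, 0, 0.8]]}}

```text
t: 23.75
eef_pos: [0.5605, 0.2898, 0.2867]
ee_rot: [3.139, 0.003, -3.055]
force: [-0.2, -0.3, -2.4]
width: 0.0538
```

```bash
python3 d.py .5099,-.0946,.125 .5099,-.0946,.067
```

```text
t 23.75 grasp [0.561  0.2901 0.1274] rpy [ 1.7988e+02  1.7000e-01 -1.7503e+02] w 0.0538 F [-0.2 -0.3 -2.4] q [ 0.79  0.38 -0.24  0.   -0.94 -0.7 ]
.5099,-.0946,.125 [  83.8 -378.5    1.4] turn [ 0.1  0.2 -0. ]
.5099,-.0946,.067 [  83.9 -378.6   59.4] turn [ 0.1  0.2 -0. ]
```

Call:
{"name": "drive_tool", "arguments": {"moves": [[5, -22, 0, 0, 0, 0, 0.8], [15, -67, 0, 0, 0, 0, 0.8], [25, -112, 0, 0, 0, 0, 0.8], [35, -157, 0, 0, 0, 0, 0.8], [45, -202, 0, 0, 0, 0, 0.8], [55, -247, 0, 0, 0, 0, 0.8], [65, -292, 0, 0, 0, 0, 0.8], [75, -337, 0, 0, 0, 0, 0.8], [83, -370, 0, 0, 0, 0, 0.8], [84, -378.5, 15, 0, 0, 0, 0.8], [84, -378.5, 40, 0, 0, 0, 0.8], [84, -378.5, 50, 0, 0, 0, 0.8]]}}

```text
t: 25.25
eef_pos: [0.508, -0.0951, 0.2323]
ee_rot: [3.142, -0.004, -3.056]
force: [-0.6, -0.3, -1.6]
width: 0.0537
```

```bash
python3 d.py .5099,-.0946,.067
```

```text
t 25.25 grasp [ 0.5075 -0.0952  0.073 ] rpy [ 180.     -0.2  -175.07] w 0.0537 F [-0.6 -0.3 -1.6] q [ 0.19  0.29 -0.55 -0.   -0.74 -0.11]
.5099,-.0946,.067 [-1.9  0.4  6. ] turn [ 0.  -0.2 -0.1]
```

Call:
{"name": "drive_tool", "arguments": {"moves": [[-2, 0, 3, 0, 0, 0, 0.8], [-2, 0, 6, 0, 0, 0, 0.8], [-2, 0, 6.5, 0, 0, 0, 0.8], [-2, 0, 6.5, 0, 0, 0, -0.6], [-2, 0, 6.5, 0, 0, 0, -0.7], [-2, 0, 6.5, 0, 0, 0, -0.7], [-2, 0, -20, 0, 0, 0, -0.7], [-2, 0, -60, 0, 0, 0, -0.7], [-2, 0, -105, 0, 0, 0, -0.6], [-2, 50, -110, 0, 0, 0, -0.5], [0, 110, -110, 0, 0, 0, -0.5], [2, 170, -110, 0, 0, 0, -0.5]]}}

```text
t: 26.75
eef_pos: [0.4921, 0.0757, 0.3449]
ee_rot: [3.141, 0.001, -3.056]
force: [0.1, 0.3, 0.8]
width: 0.0658
```

```bash
python3 d.py .4603,.2893,.17 .4603,.2893,.0615
```

```text
t 26.75 grasp [0.4922 0.0757 0.1856] rpy [ 1.7998e+02  6.0000e-02 -1.7509e+02] w 0.0658 F [0.1 0.3 0.8] q [ 0.55  0.12 -0.46  0.   -1.   -0.46]
.4603,.2893,.17 [ 13.4 215.6  15.6] turn [ 0.   0.1 -0.1]
.4603,.2893,.0615 [ 13.5 215.5 124.1] turn [ 0.   0.1 -0.1]
```

Call:
{"name": "drive_tool", "arguments": {"moves": [[3, 50, 0, 0, 0, 0, -0.5], [7, 110, 0, 0, 0, 0, -0.5], [11, 170, 0, 0, 0, 0, -0.5], [13, 210, 5, 0, 0, 0, -0.5], [13.5, 215, 30, 0, 0, 0, -0.5], [13.5, 215, 65, 0, 0, 0, -0.5], [13.5, 215, 100, 0, 0, 0, -0.5], [13.5, 215, 122, 0, 0, 0, -0.5], [13.5, 215, 124, 0, 0, 0, -0.5]]}}

```text
t: 27.88
eef_pos: [0.4601, 0.2869, 0.2189]
ee_rot: [-3.139, -0.002, -3.055]
force: [0.3, 0.2, 0.5]
width: 0.0655
```

```bash
python3 d.py .4603,.2893,.0615 .5012,-.0121,.12
```

```text
t 27.875 grasp [0.4597 0.2864 0.0596] rpy [-1.7986e+02 -1.4000e-01 -1.7504e+02] w 0.0655 F [0.3 0.2 0.5] q [ 0.92  0.34 -0.51 -0.   -0.73 -0.83]
.4603,.2893,.0615 [-0.5  2.4 -1.9] turn [-0.1 -0.1 -0. ]
.5012,-.0121,.12 [ -15.  -301.5  -59.7] turn [-0.1 -0.1 -0. ]
```

Call:
{"name": "drive_tool", "arguments": {"moves": [[0, 2.5, -1, 0, 0, 0, -0.5], [0, 2.5, -1, 0, 0, 0, 0.9], [0, 2.5, -1, 0, 0, 0, 0.9], [0, 2.5, -1, 0, 0, 0, 0.9], [0, 2.5, -1, 0, 0, 0, 0.9], [0, 2.5, -10, 0, 0, 0, 0.9], [0, 2.5, -30, 0, 0, 0, 0.9], [0, 2.5, -55, 0, 0, 0, 0.9], [-1, -17, -60, 0, 0, 0, 0.9], [-3, -57, -60, 0, 0, 0, 0.9], [-5, -100, -60, 0, 0, 0, 0.9], [-7, -140, -60, 0, 0, 0, 0.9]]}}

```text
t: 29.38
eef_pos: [0.4789, 0.1461, 0.2799]
ee_rot: [-3.141, -0.001, -3.055]
force: [0.5, -0.0, -0.6]
width: 0.0421
```

```bash
python3 d.py .5012,-.0121,.12 .5012,-.0121,.0635
```

```text
t 29.375 grasp [0.4787 0.146  0.1206] rpy [-1.7997e+02 -7.0000e-02 -1.7505e+02] w 0.0421 F [ 0.5 -0.  -0.6] q [ 0.69  0.2  -0.53 -0.   -0.84 -0.6 ]
.5012,-.0121,.12 [  -8.5 -159.5    0.6] turn [-0.  -0.1 -0.1]
.5012,-.0121,.0635 [  -8.6 -159.5   57.1] turn [-0.  -0.1 -0.1]
```

Call:
{"name": "drive_tool", "arguments": {"moves": [[-2, -40, 0, 0, 0, 0, 0.9], [-4, -80, 0, 0, 0, 0, 0.9], [-6, -115, 0, 0, 0, 0, 0.9], [-8, -145, 0, 0, 0, 0, 0.9], [-8.5, -159, 5, 0, 0, 0, 0.9], [-8.5, -159, 25, 0, 0, 0, 0.9], [-8.5, -159, 45, 0, 0, 0, 0.9], [-8.5, -159, 50, 0, 0, 0, 0.9], [-8.5, -159, 50, 0, 0, 0, 0.9]]}}

```text
t: 30.5
eef_pos: [0.5016, -0.0092, 0.2302]
ee_rot: [-3.141, -0.001, -3.055]
force: [0.0, -0.4, -1.3]
width: 0.0416
```

```bash
python3 d.py .5012,-.0121,.0635
```

```text
t 30.5 grasp [ 0.5015 -0.0093  0.0709] rpy [-1.7998e+02 -5.0000e-02 -1.7502e+02] w 0.0416 F [ 0.  -0.4 -1.3] q [ 0.37  0.27 -0.59  0.   -0.72 -0.29]
.5012,-.0121,.0635 [ 0.7 -2.8  7.4] turn [-0.  -0.1 -0. ]
```

Call:
{"name": "drive_tool", "arguments": {"moves": [[0, -3, 4, 0, 0, 0, 0.9], [0, -3, 7, 0, 0, 0, 0.9], [0, -3, 8, 0, 0, 0, 0.9], [0, -3, 8, 0, 0, 0, -0.4], [0, -3, 8, 0, 0, 0, -0.5], [0, -3, 8, 0, 0, 0, -0.5], [0, -3, -20, 0, 0, 0, -0.5], [0, -3, -60, 0, 0, 0, -0.5], [0, -3, -105, 0, 0, 0, -0.5], [18, 47, -107, 0, 0, 0, -0.5], [38, 102, -107, 0, 0, 0, -0.5], [58, 157, -107, 0, 0, 0, -0.5]]}}

```text
t: 32.0
eef_pos: [0.4296, 0.1433, 0.3377]
ee_rot: [3.141, 0.001, -3.056]
force: [1.5, 0.5, -0.0]
width: 0.0656
```

```bash
python3 d.py .3611,.2902,.17 .3611,.2902,.0655
```

```text
t 32.0 grasp [0.4297 0.1434 0.1784] rpy [ 1.7997e+02  4.0000e-02 -1.7509e+02] w 0.0656 F [ 1.5  0.5 -0. ] q [ 0.76  0.05 -0.56  0.   -0.97 -0.67]
.3611,.2902,.17 [ 55.6 152.2   8.4] turn [ 0.   0.  -0.1]
.3611,.2902,.0655 [ 55.7 152.2 112.9] turn [ 0.   0.  -0.1]
```

Call:
{"name": "drive_tool", "arguments": {"moves": [[18, 50, 0, 0, 0, 0, -0.5], [38, 105, 0, 0, 0, 0, -0.5], [54, 148, 5, 0, 0, 0, -0.5], [55.5, 152, 10, 0, 0, 0, -0.5], [55.5, 152, 40, 0, 0, 0, -0.5], [55.5, 152, 75, 0, 0, 0, -0.5], [55.5, 152, 100, 0, 0, 0, -0.5], [55.5, 152, 112, 0, 0, 0, -0.5], [55.5, 152, 112, 0, 0, 0, -0.5]]}}

```text
t: 33.12
eef_pos: [0.3621, 0.2884, 0.225]
ee_rot: [-3.14, -0.001, -3.055]
force: [0.1, 0.4, 0.1]
width: 0.0658
```

```bash
python3 d.py .3611,.2902,.0655 .4949,.0737,.125
```

```text
t 33.125 grasp [0.362  0.2882 0.0657] rpy [-1.7992e+02 -5.0000e-02 -1.7506e+02] w 0.0658 F [0.1 0.4 0.1] q [ 1.1   0.22 -0.67  0.   -0.68 -1.01]
.3611,.2902,.0655 [0.8 1.9 0.2] turn [-0.1 -0.  -0.1]
.4949,.0737,.125 [-113.8 -225.4  -59.1] turn [-0.1 -0.  -0.1]
```

Call:
{"name": "drive_tool", "arguments": {"moves": [[0.8, 2, 0, 0, 0, 0, -0.4], [0.8, 2, 0, 0, 0, 0, 0.9], [0.8, 2, 0, 0, 0, 0, 0.9], [0.8, 2, 0, 0, 0, 0, 0.9], [0.8, 2, 0, 0, 0, 0, 0.9], [0.8, 2, -10, 0, 0, 0, 0.9], [0.8, 2, -30, 0, 0, 0, 0.9], [0.8, 2, -55, 0, 0, 0, 0.9], [-10, -18, -60, 0, 0, 0, 0.9], [-30, -57, -60, 0, 0, 0, 0.9], [-50, -97, -60, 0, 0, 0, 0.9], [-70, -137, -60, 0, 0, 0, 0.9]]}}

```text
t: 34.62
eef_pos: [0.444, 0.1572, 0.2862]
ee_rot: [3.141, 0.001, -3.054]
force: [1.0, -0.2, -0.9]
width: 0.0314
```

```bash
python3 d.py .4949,.0737,.125 .4949,.0737,.0685
```

```text
t 34.625 grasp [0.4441 0.1573 0.1269] rpy [ 1.7998e+02  3.0000e-02 -1.7500e+02] w 0.0314 F [ 1.  -0.2 -0.9] q [ 0.76  0.14 -0.59  0.   -0.84 -0.67]
.4949,.0737,.125 [-43.4 -87.6   1.9] turn [0. 0. 0.]
.4949,.0737,.0685 [-43.4 -87.6  58.4] turn [0. 0. 0.]
```

Call:
{"name": "drive_tool", "arguments": {"moves": [[-15, -30, 0, 0, 0, 0, 0.9], [-30, -60, 0, 0, 0, 0, 0.9], [-41, -83, 0, 0, 0, 0, 0.9], [-43.4, -87.6, 10, 0, 0, 0, 0.9], [-43.4, -87.6, 30, 0, 0, 0, 0.9], [-43.4, -87.6, 48, 0, 0, 0, 0.9], [-43.4, -87.6, 50, 0, 0, 0, 0.9], [-43.4, -87.6, 50, 0, 0, 0, 0.9]]}}

```text
t: 35.62
eef_pos: [0.4943, 0.0752, 0.2357]
ee_rot: [-3.141, -0.0, -3.054]
force: [0.2, 0.8, -0.9]
width: 0.0321
```

```bash
python3 d.py .4949,.0737,.0685
```

```text
t 35.625 grasp [0.4943 0.0752 0.0764] rpy [-1.7999e+02 -1.0000e-02 -1.7500e+02] w 0.0321 F [ 0.2  0.8 -0.9] q [ 0.54  0.26 -0.58  0.   -0.73 -0.46]
.4949,.0737,.0685 [-0.4 -1.6  7.9] turn [-0. -0.  0.]
```

Lower, release, rise, and retreat over the mat side for a clear view.

Call:
{"name": "drive_tool", "arguments": {"moves": [[0, -1.5, 4, 0, 0, 0, 0.9], [0, -1.5, 7, 0, 0, 0, 0.9], [0, -1.5, 8, 0, 0, 0, 0.9], [0, -1.5, 8, 0, 0, 0, -0.4], [0, -1.5, 8, 0, 0, 0, -0.5], [0, -1.5, 8, 0, 0, 0, -0.5], [0, -1.5, -20, 0, 0, 0, -0.5], [0, -1.5, -60, 0, 0, 0, -0.5], [0, -1.5, -110, 0, 0, 0, -0.5], [0, 50, -120, 0, 0, 0, -0.5], [-10, 110, -120, 0, 0, 0, -0.5], [-20, 170, -120, 0, 0, 0, -0.5]]}}

```text
t: 37.12
eef_pos: [0.4994, 0.2474, 0.356]
ee_rot: [3.141, 0.001, -3.056]
force: [0.7, -0.3, 1.0]
width: 0.0655
```

Call:
{"name": "drive_tool", "arguments": {"moves": [[-10, 55, 0, 0, 0, 0, -0.5], [-20, 110, 0, 0, 0, 0, -0.5], [-20, 150, 0, 0, 0, 0, -0.5], [-20, 150, 0, 0, 0, 0, -0.5], [-20, 150, 0, 0, 0, 0, -0.5]]}}

```text
t: 37.75
eef_pos: [0.5063, 0.3969, 0.3549]
ee_rot: [-3.141, -0.001, -3.055]
force: [0.1, -0.3, -0.0]
width: 0.0659
```

```bash
python3 look.py 3 >/dev/null
python3 - <<'E'
from h import *
for n in("top0.npz","t3.npz"):
    f=dict(np.load(n)); P=cloud(f)
    for o,box,z in(("tub",(350,185,405,240),.074),("oilcap",(315,195,355,235),.098),("talccap",(270,200,310,240),.103)):
        x0,y0,x1,y1=box; q=P[y0:y1,x0:x1].reshape(-1,3); q=q[abs(q[:,2]-z)<.005]; print(n,o,len(q),q.mean(0).round(4))
    for o,a in(("comb",((0,0,0),(179,255,70),(290,145,365,170))),("brush",((8,70,90),(25,255,255),(245,50,380,115)))):
        b,c,s=blob(mask(f,*a)); print(o,c.round(1),s[4])
f=dict(np.load("t3.npz"));m=mask(f,(0,0,120),(179,60,255),(432,182,478,222)); b,c,s=blob(m); print("clip",c,s[4],ray(f,c,.02).round(4))
E
python3 d.py
```

```text
top0.npz tub 572 [ 0.5103 -0.0977  0.0736]
top0.npz oilcap 161 [ 0.503  -0.0146  0.0974]
top0.npz talccap 138 [0.4959 0.0754 0.1023]
comb [328.2 160. ] 160
brush [298.5  78.2] 2834
t3.npz tub 573 [ 0.5125 -0.098   0.0737]
t3.npz oilcap 159 [ 0.5031 -0.016   0.0974]
t3.npz talccap 142 [0.4954 0.0744 0.1024]
comb [328.  160.1] 160
brush [298.5  78.2] 2831
clip [452.74666667 202.05333333] 225 [[ 0.5283 -0.2629  0.02  ]]
t 37.8 grasp [0.5064 0.3964 0.1959] rpy [-1.7997e+02 -3.0000e-02 -1.7505e+02] w 0.0657 F [ 0.1 -0.1  0.6] q [ 0.97  0.34 -0.13 -0.   -1.1  -0.88]
```

View pics/t3.png

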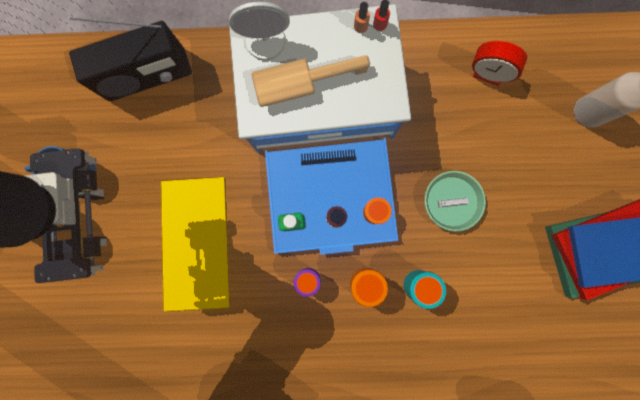

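All three are back within 3 mm (tub (377,211), oil (337,216), talc (290,221)), and the clipper is in the dish at (453,202). The comb and brush have not moved, and the gripper is clear.

```bash
python3 -c "
from station import *
print(job_done())"
```

```text
the job is handed in; nothing more can be done
None
```

I moved the talc, oil and tub to the mat, laid the clipper in the glass dish, then put the tub, oil and talc back in the tray. I handed the job in at about 38 s of the 139 s allowed.

The last top-camera check, taken just before handing in, showed:
- **Toiletries:** the tub was 2.2 mm, the oil 1.4 mm and the talc 1.1 mm from where they started. Their tops were at the right heights, so all three were upright.
- **Clipper:** it lay about 3 mm from the dish centre.
- **Comb and hairbrush:** each was unmoved to within 0.2 px.
- **Gripper:** it was open, clear of everything and reading no meaningful force.

When I set the tub on the mat, the wrist force reached about 20 N, well under the 120 N limit. No check failed or disagreed, apart from one automatic clipper measurement that picked up the dish rim; I settled that from the picture and measured again at the end.

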